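Put the spices away and wedge the chest's gate

ROBOT

A 6-joint arm with a two-finger parallel gripper is mounted at the origin on a cart in front of the work surface, level with it; the furniture and walls round the work are solid. World frame = base frame: x ahead of the robot, y to its left, z up, the work surface at z = 0. Lengths are in m, angles in rad, forces in N, time in s.
With the tool pointing down it reaches from about 0.325 to 0.85 m from the base axis. Payload 4.4 kg.
Tool frame: the origin (TCP) lies at the centre of the arm's flange, where the gripper is bolted on; the fingertips stand 199 mm ahead of it and the grasp point (between the pads) lies 180 mm ahead of it; z points along the fingers, y is the line along which they close (so a half turn about z gives the same grasp; the last joint's range is limited). The gripper opens to 94 mm and grips with 3 to 60 N. Pads are 16 mm wide; open, the fingers measure 119 mm over their backs; the gripper's body (75 mm by 177 mm) begins 78 mm behind the grasp point.
Start: joints at [-1.298, 0.207, 1.542, -0, 1.393, -0.15], TCP at [0.236, -0.524, 0.405] pointing down, gripper open.
Joint ranges: [-2.73, 2.73], [-0.86, 2.22], [0.23, 2.46], [-1.11, 4.25], [0.08, 2.63], [-2.82, 2.82]. Speed limits (rad/s): [2.79, 2.79, 3.14, 3.14, 3.14, 3.14].

INTERFACE

Orientations are given as a unit quaternion [w, x, y, z].
In Python, from rig import arm gives the robot as it stands.
- The arm moves only by the tool apply_moves, never from a script. Its argument "targets" is a list of rows, each a list of 3 entries, a list of its own where there are three numbers: the shift along the tool's x, y, z in cm, then the turn about the tool's z in degrees, then the closure, from 0 (fully open) to 1 (shut). In form: [[[tx, ty, tz], roll, jaw], ...]. A call has 1 to 12 rows; each row is the pose to reach, as a shift and turn from the pose commanded when the call began, along the tool's axes at that moment; what a row does not reach only later rows make up. A row lasts 1/8 s, in which the tool goes at most 62.5 mm and 10.7 degrees, less where a joint would pass 70% of its speed; a pose out of reach is approached as far as the arm can. A call with a gripper value outside its range is refused whole. The fingers move at their own pace and stop on an object; "grip_force" is the grip in N (left out, the last holds). Time passes only in rows, so rows that repeat a pose let the fingers close. It gives the time, the measured TCP pose, the force, the opening and the grip force at its end, in the units of the state.
- arm.get_obs(): the state, without advancing time (a new reading comes with each control period).
- arm.camera(name): name is "scene" or "top"; returns the picture (480x640x3 uint8, red, green, blue); there is no depth.
- arm.camera_params(name): a dict with "K" (3x3 intrinsics, pixels), "cam_to_world" (4x4, takes a point from camera to world coordinates). Camera axes: x right, y down, z forward; pixel columns grow to the right and rows downward; lengths in m; the calibration is good to about 2 mm. A picture is of the moment at which its call begins. camera_params takes no time and is no camera call.
- arm.close_job(): hands the job in; it is judged then, once.
Trained networks look in the newest picture that a camera, given by its name, has taken for a name from the list of things; names that differ only in an ending like _2 or _b are one class to them, and where a whole thing is asked for, a point or a joint stands for the part that bears it (a point fixed in the world has none). Each returns a list of dicts, best first, with "conf" (0 to 1); they miss things now and then, are a little off and sometimes report something else, mostly with a low value. They report only what shows in the picture. A call takes as long as a camera call.
- arm.look_for(label, camera): "uv" ([column, row] in pixels, amid what is visible of it).
- arm.pinpoint(label, camera): "uv" ([column, row] in pixels: a listed point, or the origin of a listed thing).
The state is a dict: "t": time; "qpos": joint angles; "joint_velocities": joint speeds; "effort": joint torques, N m; "ee_pos": TCP position; "tool_rot": TCP orientation; "force": force on the tool from outside, world axes, zero at the start; "torque": the same for the moment, N m; "width": finger opening in m; "finger_force": force on a finger pad.
Only numpy, scipy, OpenCV 4.12 (cv2) and the standard library are available. Lean on these libraries where they do the work, as an engineer would, in place of code of your own. Each camera call takes 0.05 s, during which the arm holds its last target. There are 200 camera calls.

TASK

Put away every spice jar that stands on the hob: stand the jars upright in the wooden chest, one to a compartment, then lower the lid gently until it is shut and swing the green gate shut along the chest's front. The gate has lost its catch, so finally push the red wedge, thin end first and lying flat on the worktop, under the shut gate from outside and tap it in until it is firmly jammed. Leave the steel cup and the food tin where they stand.

Things in the scene. Friction and masses are not known exactly. Their poses are not given: they have to be found in the camera images.
- chest: pale wooden chest fixed on the worktop; origin on the worktop under its centre, z up. Front (gate side, local -x) faces the robot's right, lid hinge side (+x) its left. Open box 209 (x) by 141 (y) mm on 22 mm feet, walls 5 mm thick, up to z = 85 mm, inner floor z = 27. Dividers up to z = 72 make six 63 mm square cells centred at local x = -68, 0 or 68, y = -34 or 34 mm. Empty under the box
- lid (a joint): angle of the lid (rad): 0 shut, 1.8 to 1.95 at the start (open, leaning back past upright). The lid is a pale hood, 219 mm from hinge to front, 145 mm wide, 62 mm high; shut, its flat top is at z = 147 mm, its front face at chest x = -114 mm. Stiff hinge: it stays where it is left and turns at 2 to 4 N at its front edge
- lid_front (a point): middle of the lid's front top edge (219 mm in front of the hinge line and 62 mm above it when shut); moves with the lid
- lid_hinge (a point): middle of the lid's hinge line, at chest x = 104.5, y = 0, z = 85.5 mm; the line runs along chest y
- gate (a joint): angle of the green gate (rad): 0 shut along the chest's front (has a stop there), 0.35 to 0.75 at the start; opens away from the chest on an upright post at chest x = -123, y = -80 mm. Upright panel 10 mm thick, from 8 to 152 mm from the post, z = 14 (open gap below) to 158 mm, a lip on top reaches over the lid. Shut, its outer face is at chest x = -128 mm. Stays where left; under 1 N at the free edge turns it
- gate_edge (a point): point on the gate's outer face, 146 mm from the post (6 mm inside the free edge), 115 mm above the worktop; moves with the gate
- wedge_heel (a point): centre of the heel block (45 long x 36 wide x 30 mm high) of the loose red wedge, 15 mm above its underside; x axis to the thin end, z up. From the heel a ramp 105 mm long falls from 21 to 4 mm thick. 0.14 kg. Under the shut gate it starts to bind with the heel's centre about 67 mm outside the gate's outer face and jams within about 10 mm more; the harder it is pushed, the firmer
- wedge_tip (a point): middle of the wedge's thin end, 127 mm from the heel's centre
- wedge: the same wedge; origin in the middle of its underside, x axis to the thin end
- cup: small steel cup, 52 mm wide, 72 mm high, a bystander; origin under its centre
- tin: food tin, 75 mm wide, 58 mm high, a bystander; origin under its centre
- spice0_mid (a point): spice jar with a dark cap, 41 mm across, 105 mm high, standing upright on the hob (5 mm above the worktop); this point is its centre, half-way up, z axis up. May be absent
- spice1_mid (a point): spice jar with a dark cap, 41 mm across, 105 mm high, standing upright on the hob (5 mm above the worktop); this point is its centre, half-way up, z axis up. May be absent
- spice2_mid (a point): spice jar with a dark cap, 41 mm across, 105 mm high, standing upright on the hob (5 mm above the worktop); this point is its centre, half-way up, z axis up. May be absent
- spice3_mid (a point): spice jar with a dark cap, 41 mm across, 105 mm high, standing upright on the hob (5 mm above the worktop); this point is its centre, half-way up, z axis up. May be absent
- spice4_mid (a point): spice jar with a dark cap, 41 mm across, 105 mm high, standing upright on the hob (5 mm above the worktop); this point is its centre, half-way up, z axis up. May be absent

How it is judged:
By the outcome, as a careful person would: the job done as asked, in the order asked, and still so for the second after the job is handed in, with the robot touching nothing.
Of spice0, spice1, spice2, spice3, spice4 only 3 to 5 are there at a start; the rules pass over those that are not, and their reading is None.
At some moment in a run one of wedge may be knocked a few centimetres aside while the robot is not near it.
It also fails if it takes over 210 s, if anything falls off the work surface, if the arm or the gripper's body presses on something with over 40 N, if the wrist force passes 120 N, or if a joint passes its speed limit or range.

## Working session

There is one attempt and no reset: what is moved stays moved. The work goes in short steps, Python scripts to look and compute and a tool call to move; the robot and the scene stay as the last step left them, time stands still between calls to the robot, and variables do not carry over. Pictures are saved under pics/ and viewed, at most 14 in all, crops included, and the job is handed in when it is done.

Besides the shell and the picture viewer there is one more tool, called after "Emit:" in YAML: its name, and indented under it one key for each argument. apply_moves: Moves the arm, as the interface text tells. Its arguments: {"type":"object","properties":{"targets":{"type":"array"},"grip_force":{"type":"number"}},"required":["targets"]}

```bash
ls; mkdir -p pics; cat > h.py <<'E'
import numpy as np, cv2
from rig import arm
def ray(uv,cam):
    P=arm.camera_params(cam);K=np.array(P["K"]);T=np.array(P["cam_to_world"])
    d=T[:3,:3]@np.linalg.solve(K,[uv[0],uv[1],1.]);return T[:3,3],d
def atz(uv,cam,z):
    o,d=ray(uv,cam);return o+d*(z-o[2])/d[2]
def proj(p,cam):
    P=arm.camera_params(cam);K=np.array(P["K"]);T=np.linalg.inv(np.array(P["cam_to_world"]))
    c=T[:3,:3]@np.array(p)+T[:3,3];q=K@c;return q[:2]/q[2]
def snap(cam,name=None):
    im=arm.camera(cam)
    if name: cv2.imwrite("pics/"+name+".png",im[:,:,::-1])
    return im
E
python3 - <<'E'
from h import *
np.set_printoptions(precision=3,suppress=True)
o=arm.get_obs();print({k:np.round(v,3) for k,v in o.items()})
for c in("scene","top"):
    snap(c,c+"0");P=arm.camera_params(c);print(c,np.array(P["K"])[0],np.array(P["cam_to_world"]))
zs=dict(chest=0,lid_front=.2,lid_hinge=.0855,gate_edge=.115,wedge_heel=.015,wedge_tip=.002,cup=0,tin=0,spice0_mid=.0575)
for n,z in zs.items():
  for c in("top","scene"):
    print(n,c,[(round(r["conf"],2),np.round(r["uv"]),atz(r["uv"],c,z)[:2]) for r in arm.pinpoint(n,c)[:6]])
E
```

```text
pics
{'t': np.float64(0.0), 'qpos': array([-1.297,  0.207,  1.543, -0.   ,  1.393, -0.15 ]), 'joint_velocities': array([ 0.   , -0.001, -0.001,  0.001,  0.001,  0.001]), 'effort': array([ -0.002, -37.088, -28.142,   0.07 ,   0.036,  -0.   ]), 'ee_pos': array([ 0.236, -0.524,  0.403]), 'tool_rot': array([-0.001,  0.978,  0.21 , -0.   ]), 'force': array([ 0.605,  0.129, -0.737]), 'torque': array([-0.056,  0.006, -0.017]), 'finger_force': np.float64(0.0), 'width': np.float64(0.094)}
scene [580.197   0.    327.36 ] [[ 0.221 -0.412  0.884 -0.704]
 [-0.975 -0.115  0.19  -0.391]
 [ 0.023 -0.904 -0.427  0.73 ]
 [ 0.     0.     0.     1.   ]]
top [527.492   0.    321.132] [[ 0.077 -0.972  0.221  0.33 ]
 [-0.997 -0.077  0.013 -0.103]
 [ 0.005 -0.221 -0.975  1.377]
 [ 0.     0.     0.     1.   ]]
chest top [(0.68, array([247., 285.]), array([0.529, 0.103]))]
chest scene [(0.89, array([239., 278.]), array([0.526, 0.105])), (0.49, array([346., 292.]), array([ 0.532, -0.175]))]
lid_front top [(0.6, array([121., 266.]), array([0.521, 0.362])), (0.28, array([351., 226.]), array([ 0.657, -0.152]))]
l
[... 695 characters left out ...]
 0.636, -0.203]))]
wedge_tip scene [(0.74, array([364., 271.]), array([ 0.647, -0.201]))]
cup top [(0.59, array([413., 240.]), array([ 0.685, -0.331])), (0.59, array([437., 268.]), array([ 0.613, -0.395]))]
cup scene [(0.91, array([414., 268.]), array([ 0.705, -0.329])), (0.47, array([403., 266.]), array([ 0.71 , -0.298])), (0.25, array([363., 272.]), array([ 0.646, -0.2  ]))]
tin top [(0.8, array([350., 225.]), array([ 0.715, -0.159]))]
tin scene [(0.93, array([352., 256.]), array([ 0.731, -0.154]))]
spice0_mid top [(0.86, array([462., 309.]), array([ 0.504, -0.451])), (0.54, array([249., 285.]), array([0.521, 0.089]))]
spice0_mid scene [(0.84, array([464., 290.]), array([ 0.513, -0.455]))]
```

View pics/scene0.png

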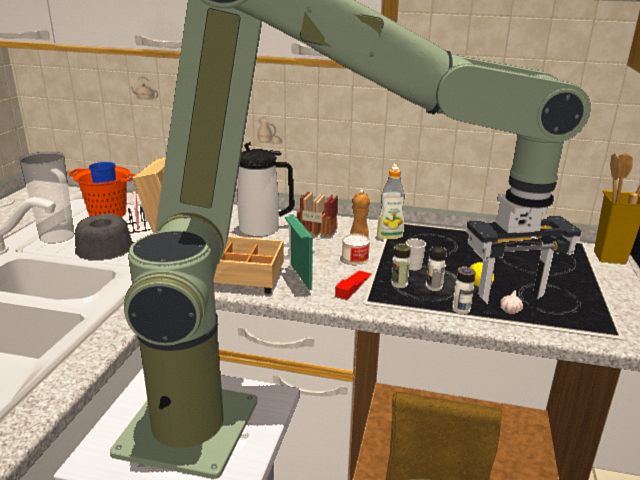

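View pics/top0.png

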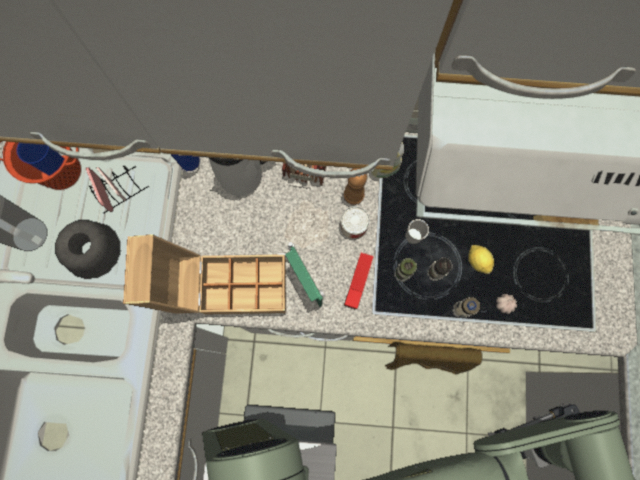

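```bash
python3 - <<'E'
from h import *
np.set_printoptions(precision=3,suppress=True)
for i in range(5):
  n=f"spice{i}_mid"
  for c in("top","scene"):
    print(n,c,[(round(r["conf"],2),np.round(r["uv"]),atz(r["uv"],c,.0575)[:2]) for r in arm.pinpoint(n,c)[:6]])
E
```

```text
spice0_mid top [(0.86, array([462., 309.]), array([ 0.504, -0.451])), (0.54, array([249., 285.]), array([0.521, 0.089]))]
spice0_mid scene [(0.84, array([464., 290.]), array([ 0.513, -0.455]))]
spice1_mid top []
spice1_mid scene []
spice2_mid top [(0.59, array([407., 269.]), array([ 0.593, -0.308]))]
spice2_mid scene [(0.92, array([400., 270.]), array([ 0.574, -0.3  ]))]
spice3_mid top [(0.52, array([403., 269.]), array([ 0.593, -0.298]))]
spice3_mid scene []
spice4_mid top [(0.63, array([437., 269.]), array([ 0.599, -0.384]))]
spice4_mid scene [(0.79, array([436., 268.]), array([ 0.61 , -0.387]))]
```

The scene shows three jars at (400,267), (436,268) and (463,290). In the top view they are at (405,268), (440,268) and (467,306). The chest is at top (243,284), the gate at (305,275) and the wedge at (359,280).

```bash
cat >> h.py <<'E'
def tri(a,b):
    o1,d1=ray(a,"top");o2,d2=ray(b,"scene");A=np.zeros((3,3));v=np.zeros(3);L=[]
    for o,d in((o1,d1),(o2,d2)):
        d=d/np.linalg.norm(d);M=np.eye(3)-np.outer(d,d);A+=M;v+=M@o;L.append((o,M))
    p=np.linalg.solve(A,v);return p,max(np.linalg.norm(M@(p-o)) for o,M in L)
E
python3 - <<'E'
from h import *
np.set_printoptions(precision=3,suppress=True)
for n in("spice0_mid","spice2_mid","spice4_mid","gate_edge","lid_front","chest"):
    a=arm.pinpoint(n,"top");b=arm.pinpoint(n,"scene")
    if a and b: print(n,a[0]["uv"],b[0]["uv"],*tri(a[0]["uv"],b[0]["uv"]))
im=cv2.imread("pics/top0.png");c=im[235:335,190:323];cv2.imwrite("pics/c1.png",cv2.resize(c,None,fx=6,fy=6,interpolation=2))
c=im[215:335,390:550];cv2.imwrite("pics/c2.png",cv2.resize(c,None,fx=5,fy=5,interpolation=2))
E
```

```text
spice0_mid [462.5, 308.6] [463.5, 290.1] [ 0.504 -0.452  0.062] 0.0026907885469020054
spice2_mid [407.0, 269.2] [399.9, 269.8] [ 0.594 -0.304  0.049] 0.005204486033165029
spice4_mid [436.8, 269.3] [436.1, 267.5] [ 0.598 -0.385  0.063] 0.002321218914568518
gate_edge [320.8, 296.8] [312.7, 253.9] [ 0.499 -0.096  0.111] 0.0006966464524074602
lid_front [120.9, 265.9] [144.0, 165.9] [0.507 0.327 0.287] 0.0003436349222234536
chest [246.6, 285.0] [238.7, 278.5] [ 0.529  0.105 -0.002] 0.0016599489870323962
```

View pics/c1.png

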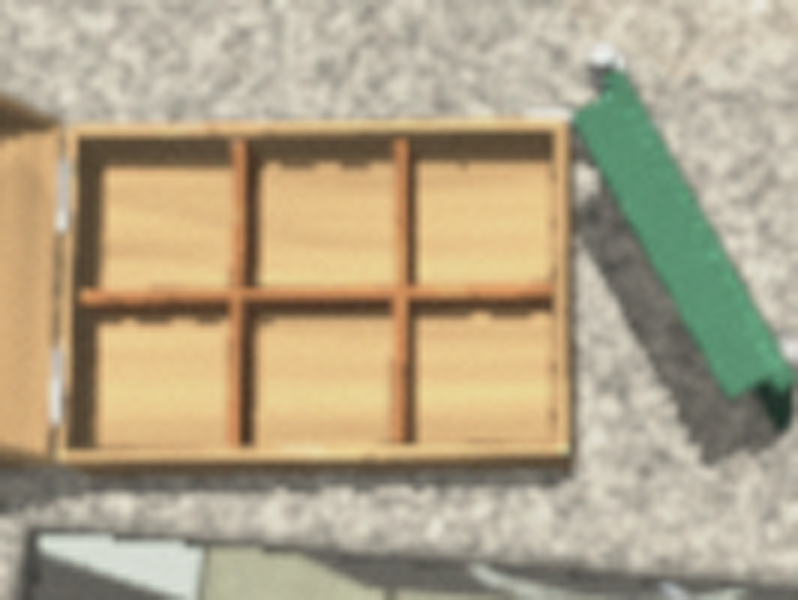

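View pics/c2.png

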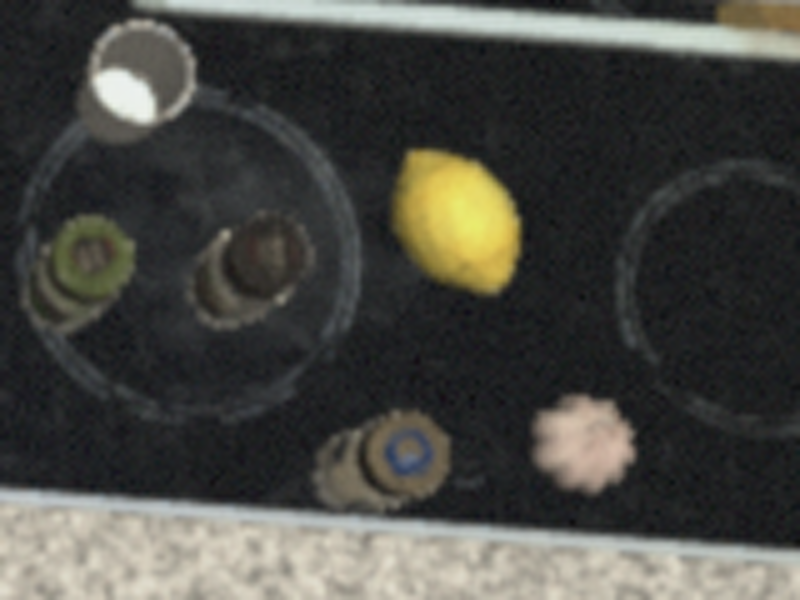

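The crops show jar caps at about (409,266), (444,266) and (471,305) in top-view pixels, and an empty six-cell chest with its rim corners clear.

```bash
python3 - <<'E'
from h import *
np.set_printoptions(precision=4,suppress=True)
for n,u,v in(("A",94,257),("B",268,254),("C",407,452)):print(n,atz((390+u/5,215+v/5),"top",.11))
cs=[atz((190+u/6,235+v/6),"top",.085) for u,v in((68,126),(572,121),(572,461),(60,459))]
print(np.array(cs)); c=np.mean(cs,0); d=(cs[0]+cs[3]-cs[1]-cs[2])[:2];d/=np.linalg.norm(d);print(c,d,np.degrees(np.arctan2(d[1],d[0])))
e=(cs[3]+cs[2]-cs[0]-cs[1])[:2];print(e,np.degrees(np.arctan2(e[1],e[0])))
E
```

```text
A [ 0.5899 -0.3038  0.11  ]
B [ 0.5981 -0.3888  0.11  ]
C [ 0.5062 -0.4581  0.11  ]
[[ 0.5808  0.2111  0.085 ]
 [ 0.5994  0.0019  0.085 ]
 [ 0.4584 -0.0112  0.085 ]
 [ 0.4429  0.1967  0.085 ]]
[0.5204 0.0996 0.085 ] [-0.0814  0.9967] 94.6662169372767
[-0.279  -0.0275] -174.36699590911454
```

Emit:
apply_moves:
  targets:
    - [[0,0,0],-10,0]
    - [[0,0,0],-20,0]
    - [[0,0,0],-30,0]
    - [[0,0,0],-40,0]
    - [[0,0,0],-50,0]
    - [[0,0,0],-60,0]
    - [[0,0,0],-65.7,0]
    - [[0,0,0],-65.7,0]

```text
t: 3.1
ee_pos: [0.2365, -0.5241, 0.4046]
tool_rot: [-0.0, 0.708, 0.707, 0.0]
force: [0.2, -0.2, -0.0]
width: 0.0939
finger_force: 0.0
```

Emit:
apply_moves:
  targets:
    - [[1.5,6,0],0,0]
    - [[3,11,0],0,0]
    - [[4.5,16,0],0,0]
    - [[6,21,0],0,0]
    - [[6.8,27,0],0,0]
    - [[6.8,27,0],0,0]
    - [[6.8,27,5],0,0]
    - [[6.8,27,9],0,0]
    - [[6.8,27,12],0,0]
    - [[6.8,27,13.4],0,0]
    - [[6.8,27,13.4],0,0]
  grip_force: 25

```text
t: 4.47
ee_pos: [0.5057, -0.4564, 0.2699]
tool_rot: [-0.001, 0.708, 0.707, -0.0]
force: [0.3, 0.2, -0.7]
width: 0.0936
finger_force: 0.0
```

```bash
python3 - <<'E'
from h import *
im=snap("scene");c=im[200:330,370:570];cv2.imwrite("pics/c3.png",cv2.resize(c[:,:,::-1],None,fx=4,fy=4,interpolation=2))
E
```

```text
(no output)
```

View pics/c3.png

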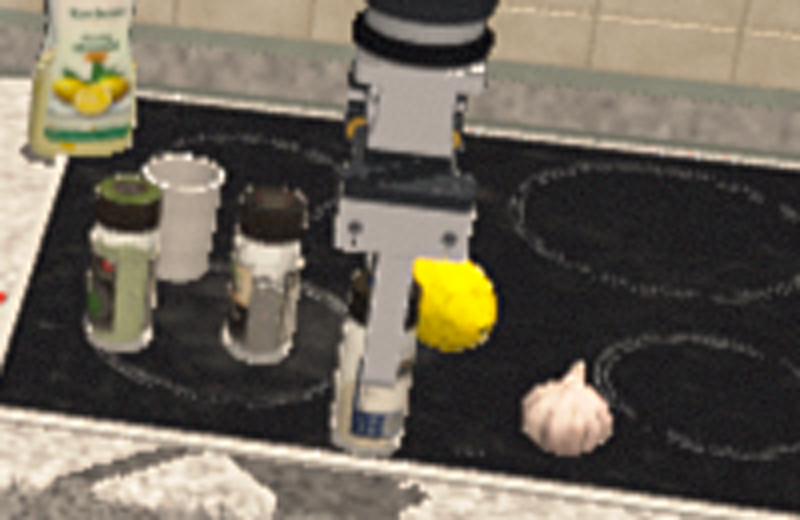

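The hob holds only these three jars. The fingers straddle the first one at crop (380,370).

Emit:
apply_moves:
  targets:
    - [[0.3,0,0],0,0]
    - [[0.3,0,0],0,0.7]
    - [[0.3,0,0],0,0.7]
    - [[0.3,0,0],0,0.7]
    - [[0.3,0,0],0,0.7]
    - [[0.3,0,0],0,0.7]
    - [[0.3,0,0],0,0.7]
    - [[0.3,0,-5],0,0.7]
    - [[0.3,0,-11],0,0.7]
    - [[0.3,0,-17],0,0.7]
    - [[0.3,0,-21],0,0.7]
    - [[0.3,0,-21],0,0.7]

```text
t: 6.02
ee_pos: [0.5068, -0.4536, 0.486]
tool_rot: [0.005, 0.707, 0.707, -0.0]
force: [0.5, 0.2, -0.8]
width: 0.0403
finger_force: 25.0
```

Emit:
apply_moves:
  targets:
    - [[3,0,0],0,0.7]
    - [[8.5,-0.2,0],0,0.7]
    - [[14,-0.4,0],0,0.7]
    - [[20,-0.6,0],0,0.7]
    - [[26,-0.8,0],0,0.7]
    - [[32,-1,0],0,0.7]
    - [[38,-1.2,0],0,0.7]
    - [[44,-1.4,0],0,0.7]
    - [[50,-1.7,0],0,0.7]
    - [[55,-1.9,0],0,0.7]
    - [[59.5,-2.2,0],0,0.7]
    - [[62,-2.3,0],0,0.7]

```text
t: 7.52
ee_pos: [0.4826, 0.1689, 0.4777]
tool_rot: [-0.002, 0.706, 0.708, -0.002]
force: [0.7, -1.0, -0.8]
width: 0.0404
finger_force: 25.0
```

Emit:
apply_moves:
  targets:
    - [[0,0,0],0,0.7]
    - [[0,0,5],0,0.7]
    - [[0,0,10],0,0.7]
    - [[0,0,10],0,0.7]

```text
t: 8.02
ee_pos: [0.4814, 0.1654, 0.3749]
tool_rot: [-0.004, 0.708, 0.707, -0.006]
force: [-0.2, 0.5, -0.5]
width: 0.0404
finger_force: 25.0
```

```bash
python3 - <<'E'
from h import *
o=arm.get_obs();print(o["ee_pos"],o["qpos"],o["force"])
im=snap("top");c=im[200:335,110:290];cv2.imwrite("pics/c4.png",cv2.resize(c[:,:,::-1],None,fx=4.4,fy=4.4,interpolation=2))
E
```

```text
[0.48141438 0.16535611 0.37489624] [ 1.60836784e-01  9.75578073e-02  1.73028209e+00 -5.33054637e-04
  1.32707560e+00  1.62559028e-01] [-0.16328053  0.52146321 -0.52750228]
```

View pics/c4.png

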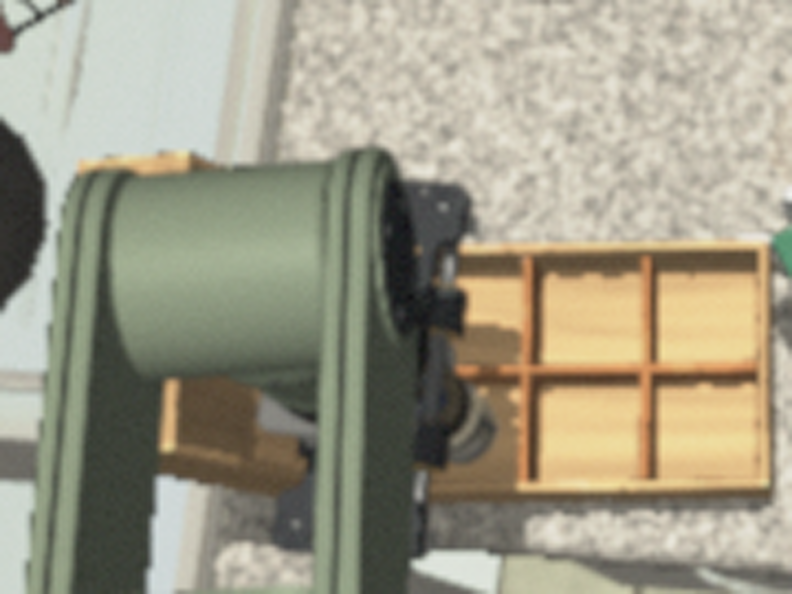

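The jar hangs over the rear near-side cell, with its base at about crop (470,430).

Emit:
apply_moves:
  targets:
    - [[0,0,4],0,0.7]
    - [[0,0,6.5],0,0.7]
    - [[0,0,7.5],0,0.7]
    - [[0,0,8],0,0.7]
    - [[0,0,8],0,0.7]
    - [[0,0,8],0,0.7]

```text
t: 8.82
ee_pos: [0.4842, 0.1669, 0.3019]
tool_rot: [0.001, 0.707, 0.707, 0.001]
force: [0.1, -0.4, -1.4]
width: 0.0403
finger_force: 25.0
```

Emit:
apply_moves:
  targets:
    - [[0,0,0.5],0,0.7]
    - [[0,0,0.8],0,0.7]
    - [[0,0,0.8],0,0.7]

```text
t: 9.2
ee_pos: [0.4836, 0.1668, 0.2928]
tool_rot: [-0.0, 0.707, 0.707, -0.0]
force: [-1.3, -0.4, 2.1]
width: 0.0404
finger_force: 25.0
```

Emit:
apply_moves:
  targets:
    - [[0,0,0],0,0.4]
    - [[0,0,0],0,0.4]
    - [[0,0,0],0,0.4]
    - [[0,0,0],0,0.4]
    - [[0,0,-4],0,0.4]
    - [[0,0,-9],0,0.4]
    - [[0,0,-14],0,0.4]
    - [[0,0,-14],0,0.2]

```text
t: 10.2
ee_pos: [0.4849, 0.167, 0.4381]
tool_rot: [0.003, 0.707, 0.707, 0.004]
force: [0.1, 0.1, -0.2]
width: 0.0631
finger_force: 0.0
```

Emit:
apply_moves:
  targets:
    - [[-4,1,0],0,0]
    - [[-10,2,0],0,0]
    - [[-16,3.5,0],0,0]
    - [[-22,5,0],0,0]
    - [[-28,6.5,0],0,0]
    - [[-34,8,0],0,0]
    - [[-40,9.5,0],0,0]
    - [[-45,10.6,0],0,0]
    - [[-47,10.7,0],0,0]
    - [[-47,10.7,0],0,0]

```text
t: 11.45
ee_pos: [0.5901, -0.3039, 0.431]
tool_rot: [-0.001, 0.708, 0.706, -0.0]
force: [-0.4, 0.6, 0.6]
width: 0.0942
finger_force: 0.0
```

```bash
python3 - <<'E'
from h import *
np.set_printoptions(precision=4,suppress=True)
o=arm.get_obs();print(o["ee_pos"])
for c in("top","scene"):
  snap(c,c+"1")
  for n in("spice2_mid","spice4_mid","spice0_mid","wedge_heel"):
    z=.015 if n[0]=="w" else .0575
    print(n,c,[(round(r["conf"],2),np.array(r["uv"]),atz(r["uv"],c,z)[:2]) for r in arm.pinpoint(n,c)[:3]])
im=cv2.imread("pics/top1.png")[200:335,110:290]; a=cv2.resize(im,None,fx=4.4,fy=4.4)
cv2.imwrite("pics/c5.png",a)
E
```

```text
[ 0.5901 -0.3039  0.431 ]
spice2_mid top []
spice4_mid top []
spice0_mid top [(0.89, array([215.7, 295.5]), array([0.4882, 0.1689]))]
wedge_heel top [(0.7, array([355.8, 299.1]), array([ 0.5124, -0.1853]))]
spice2_mid scene [(0.96, array([403.8, 266.4]), array([ 0.5948, -0.3078]))]
spice4_mid scene [(0.92, array([433.8, 266.8]), array([ 0.6126, -0.3811]))]
spice0_mid scene [(0.74, array([209.5, 254.2]), array([0.5299, 0.1836]))]
wedge_heel scene [(0.78, array([346.4, 288.8]), array([ 0.5203, -0.1777]))]
```

View pics/c5.png

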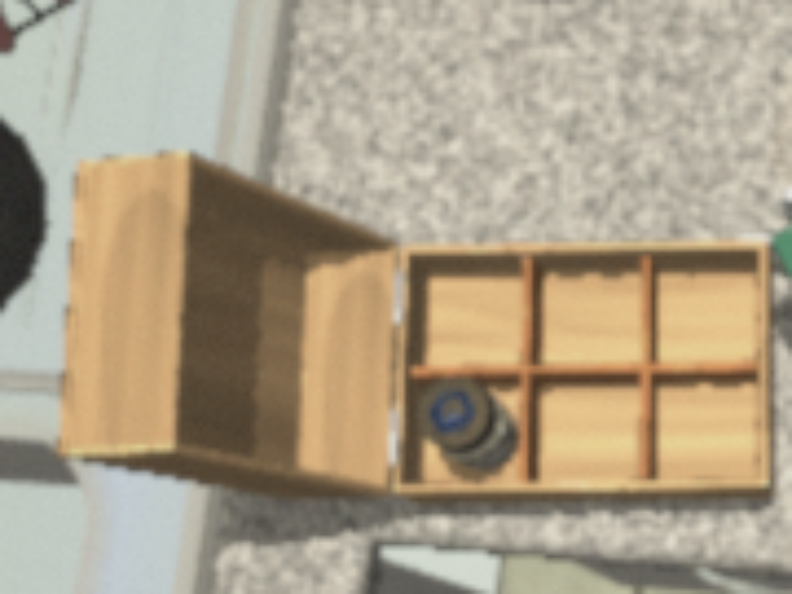

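Jar one stands upright in the rear near-side cell, crop (465,420), a little toward the divider. Jar two is next.

Emit:
apply_moves:
  targets:
    - [[0,0.2,5],0,0]
    - [[0,0.2,10],0,0]
    - [[0,0.2,14],0,0]
    - [[0,0.2,16.1],0,0]
    - [[0,0.2,16.1],0,0]
    - [[0,0.2,16.1],0,0.7]
    - [[0,0.2,16.1],0,0.7]
    - [[0,0.2,16.1],0,0.7]
    - [[0,0.2,16.1],0,0.7]
    - [[0,0.2,16.1],0,0.7]
    - [[0,0.2,16.1],0,0.7]
    - [[0,0.2,16.1],0,0.7]

```text
t: 13.45
ee_pos: [0.5924, -0.3032, 0.2716]
tool_rot: [-0.0, 0.707, 0.707, -0.0]
force: [-0.0, -0.0, -0.5]
width: 0.0404
finger_force: 24.9
```

Emit:
apply_moves:
  targets:
    - [[0,0,-3],0,0.7]
    - [[0,0,-8],0,0.7]
    - [[0,0,-14],0,0.7]
    - [[0,0,-20],0,0.7]
    - [[0,0,-21],0,0.7]
    - [[0,0,-21],0,0.7]

```text
t: 14.2
ee_pos: [0.5925, -0.3032, 0.4815]
tool_rot: [0.0, 0.707, 0.707, 0.0]
force: [-0.4, -0.2, -1.7]
width: 0.0406
finger_force: 24.9
```

Emit:
apply_moves:
  targets:
    - [[3,0,0],0,0.7]
    - [[8,-0.5,0],0,0.7]
    - [[14,-1,0],0,0.7]
    - [[20,-1.5,0],0,0.7]
    - [[26,-2,0],0,0.7]
    - [[32,-2.5,0],0,0.7]
    - [[37,-3,0],0,0.7]
    - [[40,-3.5,0],0,0.7]
    - [[41,-3.5,0],0,0.7]
    - [[41,-3.5,0],0,0.7]
    - [[41,-3.5,5],0,0.7]
    - [[41,-3.5,10],0,0.7]

```text
t: 15.7
ee_pos: [0.5581, 0.1051, 0.3806]
tool_rot: [0.001, 0.708, 0.706, 0.0]
force: [-0.1, -0.4, -2.1]
width: 0.0411
finger_force: 24.9
```

Emit:
apply_moves:
  targets:
    - [[0,0,3],0,0.7]
    - [[0,0,6],0,0.7]
    - [[0,0,7.5],0,0.7]
    - [[0,0,8.3],0,0.7]
    - [[0,0,8.3],0,0.7]

```text
t: 16.32
ee_pos: [0.5579, 0.1063, 0.2988]
tool_rot: [0.0, 0.707, 0.707, 0.0]
force: [-0.7, 0.1, -1.3]
width: 0.0405
finger_force: 24.9
```

Emit:
apply_moves:
  targets:
    - [[0,0,0.4],0,0.7]
    - [[0,0,0.6],0,0.7]
    - [[0,0,0.6],0,0.7]
    - [[0,0,0.6],0,0.4]
    - [[0,0,0.6],0,0.4]
    - [[0,0,0.6],0,0.4]
    - [[0,0,0.6],0,0.4]
    - [[0,0,-3],0,0.4]
    - [[0,0,-8],0,0.4]
    - [[0,0,-13],0,0.3]
    - [[0,0,-13],0,0.2]

```text
t: 17.7
ee_pos: [0.559, 0.1069, 0.4344]
tool_rot: [0.004, 0.707, 0.707, 0.004]
force: [-0.8, 0.3, -0.3]
width: 0.0724
finger_force: 0.0
```

Emit:
apply_moves:
  targets:
    - [[-4,0.4,0],0,0]
    - [[-10,0.8,0],0,0]
    - [[-16,1.2,0],0,0]
    - [[-22,1.7,0],0,0]
    - [[-28,2.2,0],0,0]
    - [[-34,2.8,0],0,0]
    - [[-40,3.4,0],0,0]
    - [[-46,4,0],0,0]
    - [[-49,4.3,0],0,0]
    - [[-49.3,4.3,0],0,0]

```text
t: 18.95
ee_pos: [0.5998, -0.3884, 0.4258]
tool_rot: [-0.002, 0.708, 0.706, -0.0]
force: [-0.0, -0.2, 0.3]
width: 0.0939
finger_force: 0.0
```

```bash
python3 - <<'E'
from h import *
np.set_printoptions(precision=4,suppress=True)
o=arm.get_obs();print(o["ee_pos"])
for c in("top","scene"):
  snap(c,c+"2")
  for n in("spice2_mid","spice4_mid","spice0_mid","wedge_heel"):
    z=.015 if n[0]=="w" else (.0575 if n[5]=="4" else .0795)
    print(n,c,[(round(r["conf"],2),np.array(r["uv"]),atz(r["uv"],c,z)[:2]) for r in arm.pinpoint(n,c)[:3]])
E
```

```text
[ 0.5998 -0.3884  0.4258]
spice2_mid top [(0.59, array([240.6, 268.7]), array([0.5574, 0.1106]))]
spice4_mid top [(0.59, array([249.2, 287.9]), array([0.514 , 0.0871]))]
spice0_mid top [(0.61, array([218.5, 294.3]), array([0.4891, 0.1578]))]
wedge_heel top [(0.88, array([352.2, 296.7]), array([ 0.5179, -0.1756]))]
spice2_mid scene [(0.79, array([242.6, 243.8]), array([0.5676, 0.107 ]))]
spice4_mid scene [(0.92, array([435.8, 268. ]), array([ 0.6074, -0.3864]))]
spice0_mid scene [(0.69, array([210.7, 253.8]), array([0.4924, 0.1628]))]
wedge_heel scene [(0.66, array([347.8, 287.3]), array([ 0.5285, -0.1796]))]
```

Jar B is at about (0.602, -0.387).

Emit:
apply_moves:
  targets:
    - [[0.1,0.2,5],0,0]
    - [[0.1,0.2,10],0,0]
    - [[0.1,0.2,13.5],0,0]
    - [[0.1,0.2,15.5],0,0]
    - [[0.1,0.2,15.5],0,0]
    - [[0.1,0.2,15.5],0,0.7]
    - [[0.1,0.2,15.5],0,0.7]
    - [[0.1,0.2,15.5],0,0.7]
    - [[0.1,0.2,15.5],0,0.7]
    - [[0.1,0.2,15.5],0,0.7]
    - [[0.1,0.2,15.5],0,0.7]
    - [[0.1,0.2,15.5],0,0.7]

```text
t: 20.95
ee_pos: [0.6025, -0.3852, 0.2736]
tool_rot: [-0.0, 0.707, 0.707, -0.0]
force: [-0.3, -0.2, 0.1]
width: 0.041
finger_force: 24.8
```

Emit:
apply_moves:
  targets:
    - [[0,0,-3],0,0.7]
    - [[0,0,-8],0,0.7]
    - [[0,0,-14],0,0.7]
    - [[0,0,-20],0,0.7]
    - [[0,0,-21],0,0.7]
    - [[0,0,-21],0,0.7]

```text
t: 21.7
ee_pos: [0.6025, -0.3852, 0.4835]
tool_rot: [0.0, 0.707, 0.707, 0.0]
force: [-0.0, 0.7, -1.5]
width: 0.0405
finger_force: 24.8
```

Emit:
apply_moves:
  targets:
    - [[3,-0.6,0],0,0.7]
    - [[8,-2,0],0,0.7]
    - [[14,-3.5,0],0,0.7]
    - [[19.5,-5,0],0,0.7]
    - [[25,-6.5,0],0,0.7]
    - [[31,-8,0],0,0.7]
    - [[36.5,-9.5,0],0,0.7]
    - [[40.5,-10.6,0],0,0.7]
    - [[41.9,-10.8,0],0,0.7]
    - [[41.9,-10.8,0],0,0.7]
    - [[41.9,-10.8,5],0,0.7]
    - [[41.9,-10.8,10],0,0.7]

```text
t: 23.2
ee_pos: [0.4952, 0.0321, 0.3823]
tool_rot: [0.001, 0.708, 0.706, 0.0]
force: [0.1, -0.7, -2.0]
width: 0.0406
finger_force: 24.8
```

Emit:
apply_moves:
  targets:
    - [[0,0,3],0,0.7]
    - [[0,0,6],0,0.7]
    - [[0,0,7.5],0,0.7]
    - [[0,0,8.3],0,0.7]
    - [[0,0,8.3],0,0.7]

```text
t: 23.82
ee_pos: [0.4949, 0.0333, 0.3007]
tool_rot: [0.0, 0.707, 0.707, -0.0]
force: [-0.3, 0.8, -1.1]
width: 0.0406
finger_force: 24.8
```

Emit:
apply_moves:
  targets:
    - [[0,0,0.3],0,0.7]
    - [[0,0,0.5],0,0.7]
    - [[0,0,0.5],0,0.7]
    - [[0,0,0.5],0,0.4]
    - [[0,0,0.5],0,0.4]
    - [[0,0,0.5],0,0.4]
    - [[0,0,0.5],0,0.4]
    - [[0,0,-3],0,0.4]
    - [[0,0,-8],0,0.4]
    - [[0,0,-14],0,0.4]
    - [[0,0,-20],0,0.5]
    - [[0,0,-25],0,1]

```text
t: 25.32
ee_pos: [0.4943, 0.0338, 0.5535]
tool_rot: [0.001, 0.707, 0.707, 0.001]
force: [0.7, 0.4, -0.1]
width: 0.0405
finger_force: 0.0
```

Emit:
apply_moves:
  targets:
    - [[-5,0,0],0,1]
    - [[-11,0,0],0,1]
    - [[-17,0,0],0,1]
    - [[-23,0,0],0,1]
    - [[-23,0,0],0,1]

```text
t: 25.95
ee_pos: [0.4941, -0.2, 0.5498]
tool_rot: [-0.0, 0.709, 0.705, -0.001]
force: [0.8, -0.0, 0.1]
width: 0.0004
finger_force: 0.0
```

```bash
python3 - <<'E'
from h import *
np.set_printoptions(precision=4,suppress=True)
o=arm.get_obs();print(o["ee_pos"],o["width"])
for c in("top","scene"): snap(c,c+"3")
for n in("lid_front","lid_hinge","gate_edge","chest","wedge_heel","wedge_tip"):
    a=arm.pinpoint(n,"top");b=arm.pinpoint(n,"scene")
    if a and b: print(n,a[0]["conf"],b[0]["conf"],*tri(a[0]["uv"],b[0]["uv"]))
t=cv2.imread("pics/top3.png")[190:340,100:300];s=cv2.imread("pics/scene3.png")[130:330,110:390]
cv2.imwrite("pics/c6.png",np.vstack([cv2.resize(t,(400,300)),cv2.resize(s,(400,286))]))
E
```

```text
[ 0.4941 -0.2     0.5498] 0.000386605566626563
lid_front 0.65 0.83 [0.5036 0.3244 0.2814] 0.0019508758701990488
lid_hinge 0.81 0.78 [0.5124 0.2119 0.0942] 0.003599106958780153
gate_edge 0.71 0.95 [ 0.4851 -0.1395  0.1225] 0.03904818971811017
chest 0.88 0.77 [0.5201 0.0979 0.0047] 0.0017160201983576842
wedge_heel 0.56 0.92 [ 0.5083 -0.1842  0.0274] 0.0013000847114126683
wedge_tip 0.68 0.55 [ 0.6417 -0.2062 -0.0057] 0.002786635376823241
```

View pics/c6.png

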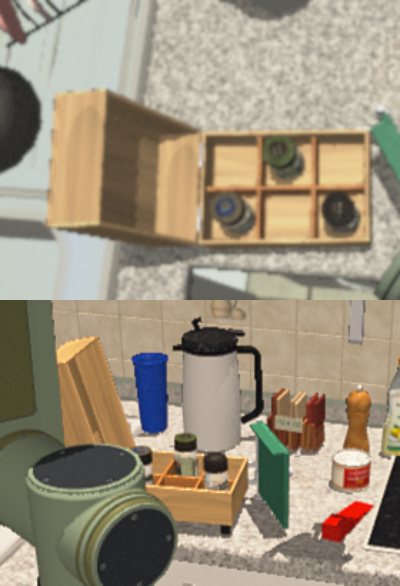

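All three jars stand upright, one to a cell. Next I'll take the closed fingers over and behind the open lid.

Emit:
apply_moves:
  targets:
    - [[4,0,-1],0,1]
    - [[10,0,-2],0,1]
    - [[16,0.2,-2],0,1]
    - [[22,0.2,-2],0,1]
    - [[28,0.2,-2],0,1]
    - [[34,0.4,-2],0,1]
    - [[40,0.5,-2],0,1]
    - [[46,0.5,-2],0,1]
    - [[52,0.5,-2],0,1]
    - [[57,0.5,-2],0,1]
    - [[59.5,0.5,-2],0,1]
    - [[59.5,0.5,-2],0,1]

```text
t: 28.15
ee_pos: [0.4994, 0.4004, 0.5697]
tool_rot: [-0.0, 0.706, 0.708, -0.001]
force: [-0.2, -0.0, 0.7]
width: 0.0001
finger_force: 0.0
```

Emit:
apply_moves:
  targets:
    - [[0,0,4],0,1]
    - [[0,0,8],0,1]
    - [[0,0,11.5],0,1]
    - [[0,0,11.5],0,1]
    - [[-2,0,11.5],0,1]
    - [[-4,0,11.5],0,1]
    - [[-4,0,11.5],0,1]

```text
t: 29.02
ee_pos: [0.5002, 0.3568, 0.4578]
tool_rot: [0.001, 0.708, 0.706, 0.002]
force: [0.5, -0.1, -0.6]
width: 0.0004
finger_force: 0.0
```

Emit:
apply_moves:
  targets:
    - [[-1.6,0.1,-0.3],0,1]
    - [[-3.2,0.2,-0.7],0,1]
    - [[-4.8,0.4,-1.1],0,1]
    - [[-6.4,0.5,-1.7],0,1]
    - [[-8,0.7,-2.4],0,1]
    - [[-9.8,0.8,-2.8],0,1]
    - [[-11.5,1,-3.1],0,1]
    - [[-13.3,1.1,-3.3],0,1]
    - [[-15,1.3,-3.2],0,1]
    - [[-16.8,1.5,-3.1],0,1]
    - [[-18.6,1.6,-2.9],0,1]
    - [[-18.6,1.6,-2.9],0,1]

```text
t: 30.52
ee_pos: [0.5158, 0.1711, 0.4838]
tool_rot: [0.0, 0.708, 0.706, -0.001]
force: [0.2, 1.0, 0.4]
width: 0.0001
finger_force: 0.0
```

```bash
python3 - <<'E'
from h import *
np.set_printoptions(precision=4,suppress=True)
for c in("top","scene"): snap(c,c+"4")
a=arm.pinpoint("lid_front","top");b=arm.pinpoint("lid_front","scene");print(a,b)
if a and b: print(*tri(a[0]["uv"],b[0]["uv"]))
t=cv2.imread("pics/top4.png")[190:340,100:300];s=cv2.imread("pics/scene4.png")[50:330,110:390]
cv2.imwrite("pics/c7.png",np.hstack([cv2.resize(t,(400,300)),cv2.resize(s,(300,300))]))
E
```

```text
[] [{'uv': [213.0, 163.6], 'conf': 0.67}]
```

View pics/c7.png

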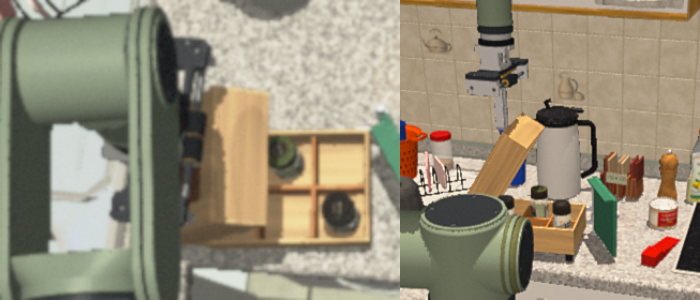

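The lid is about 60° open, with the fingertips on its outer face near the front edge. I'll keep following the arc.

Emit:
apply_moves:
  targets:
    - [[-1.7,0.1,0.4],0,1]
    - [[-3.4,0.3,1.1],0,1]
    - [[-5,0.4,1.9],0,1]
    - [[-6.5,0.5,2.8],0,1]
    - [[-8,0.7,3.8],0,1]
    - [[-9.3,0.8,4.9],0,1]
    - [[-10.5,0.9,6.2],0,1]
    - [[-11.7,1,7.5],0,1]
    - [[-12.7,1.1,9],0,1]
    - [[-13.6,1.2,10.5],0,1]
    - [[-13.6,1.2,10.5],0,1]

```text
t: 32.1
ee_pos: [0.5269, 0.0363, 0.3773]
tool_rot: [-0.002, 0.708, 0.707, -0.001]
force: [-0.4, 0.3, -0.5]
width: 0.0007
finger_force: 0.0
```

Emit:
apply_moves:
  targets:
    - [[-0.2,0,0.4],0,1]
    - [[-0.4,0,0.8],0,1]
    - [[-0.6,0,1.2],0,1]
    - [[-0.7,0,1.6],0,1]
    - [[-0.8,0,2],0,1]
    - [[-1,0,2.3],0,1]
    - [[-1.1,0,2.6],0,1]
    - [[-1.1,0,2.8],0,1]
    - [[-1.1,0,3],0,1]
    - [[-1.1,0,3.1],0,1]
    - [[-1.1,0,3.2],0,1]
    - [[-1.1,0,3.2],0,1]

```text
t: 33.6
ee_pos: [0.5276, 0.0259, 0.3475]
tool_rot: [-0.0, 0.707, 0.707, 0.0]
force: [-0.0, 0.5, -0.1]
width: 0.0003
finger_force: 0.0
```

Emit:
apply_moves:
  targets:
    - [[0,0,0.1],0,1]
    - [[0,0,0.2],0,1]
    - [[0,0,0.3],0,1]
    - [[0,0,0.3],0,1]

```text
t: 34.1
ee_pos: [0.5276, 0.0258, 0.3468]
tool_rot: [0.0, 0.707, 0.707, 0.0]
force: [-4.8, -0.7, 11.6]
width: 0.0003
finger_force: 5.7
```

```bash
python3 - <<'E'
from h import *
np.set_printoptions(precision=4,suppress=True)
for c in("top","scene"): snap(c,c+"5")
for n in ("lid_front","gate_edge","wedge_heel","wedge_tip"):
  a=arm.pinpoint(n,"top");b=arm.pinpoint(n,"scene");print(n,a[:1],b[:1])
  if a and b: print(*tri(a[0]["uv"],b[0]["uv"]))
E
```

```text
lid_front [{'uv': [283.6, 275.5], 'conf': 0.96}] [{'uv': [282.5, 227.9], 'conf': 0.78}]
[ 0.5374 -0.0069  0.1512] 0.0030574825526789146
gate_edge [{'uv': [322.0, 298.0], 'conf': 0.69}] [{'uv': [312.8, 253.0], 'conf': 0.67}]
[ 0.4952 -0.0978  0.1149] 0.00033270973040574846
wedge_heel [{'uv': [354.1, 298.1], 'conf': 0.94}] [{'uv': [347.2, 290.3], 'conf': 0.8}]
[ 0.5147 -0.1808  0.0144] 1.3256648309594277e-05
wedge_tip [{'uv': [363.8, 252.6], 'conf': 0.7}] [{'uv': [363.3, 272.1], 'conf': 0.89}]
[ 0.6402 -0.1999  0.0023] 0.00037953766998507756
```

The lid is shut: 11.6 N at the stop, with its front edge at about z 0.15. Now the gate.

Emit:
apply_moves:
  targets:
    - [[0,0,-3],0,1]
    - [[0,0,-7.5],0,1]
    - [[-5,-0.5,-7.5],0,1]
    - [[-10,-1,-7.5],0,1]
    - [[-14,-1.6,-7.5],0,1]
    - [[-16.6,-1.6,-7.5],0,1]
    - [[-16.6,-1.6,-7.5],0,1]
    - [[-16.6,-1.6,-3],0,1]
    - [[-16.6,-1.6,2],0,1]
    - [[-16.6,-1.6,5.5],0,1]
    - [[-16.6,-1.6,6.8],0,1]
    - [[-16.6,-1.6,6.8],0,1]

```text
t: 36.1
ee_pos: [0.5116, -0.1395, 0.2763]
tool_rot: [-0.001, 0.707, 0.707, -0.0]
force: [-0.2, -0.1, 0.5]
width: 0.0003
finger_force: 0.0
```

Emit:
apply_moves:
  targets:
    - [[1,-0.2,0],0,1]
    - [[2,-0.4,0],0,1]
    - [[3,-0.7,0],0,1]
    - [[4,-0.9,0],0,1]
    - [[5,-1.1,0],0,1]
    - [[6,-1.3,0],0,1]
    - [[7,-1.6,0],0,1]
    - [[8,-1.8,0],0,1]
    - [[9,-2,0],0,1]
    - [[9.5,-2.1,0],0,1]
    - [[9.8,-2.2,0],0,1]
    - [[9.8,-2.2,0],0,1]

```text
t: 37.6
ee_pos: [0.4896, -0.042, 0.2767]
tool_rot: [-0.0, 0.707, 0.707, 0.0]
force: [0.2, -0.2, -0.4]
width: 0.0007
finger_force: 0.0
```

Emit:
apply_moves:
  targets:
    - [[0.3,0,0],0,1]
    - [[0.6,0,0],0,1]
    - [[0.8,0,0],0,1]
    - [[0.8,0,0],0,1]

```text
t: 38.1
ee_pos: [0.4896, -0.0365, 0.2767]
tool_rot: [0.002, 0.707, 0.707, -0.003]
force: [-1.6, -12.6, -2.0]
width: 0.0002
finger_force: 6.0
```

The gate is on its stop, with a 12.6 N reaction. I'll retreat and look at the wedge.

Emit:
apply_moves:
  targets:
    - [[-1,0,0],0,1]
    - [[-4,0,0],0,1]
    - [[-7,0,-4],0,0.6]
    - [[-10,0,-9],0,0]
    - [[-10,-5,-14],0,0]
    - [[-10,-10,-14],0,0]
    - [[-14,-14,-14],0,0]
    - [[-14,-14,-14],0,0]

```text
t: 39.1
ee_pos: [0.3477, -0.1757, 0.417]
tool_rot: [0.001, 0.709, 0.705, 0.0]
force: [0.2, 0.0, 0.0]
width: 0.0573
finger_force: 0.0
```

```bash
python3 - <<'E'
from h import *
np.set_printoptions(precision=4,suppress=True)
print(arm.get_obs()["ee_pos"])
for c in("top","scene"): snap(c,c+"6")
for n in ("lid_front","gate_edge","wedge_heel","wedge_tip","chest"):
  a=arm.pinpoint(n,"top");b=arm.pinpoint(n,"scene");print(n,a[:1],b[:1])
  if a and b: print(*tri(a[0]["uv"],b[0]["uv"]))
im=cv2.imread("pics/top6.png");m=cv2.inRange(im,(0,0,150),(70,70,255))
m[:230]=0;m[330:]=0;m[:,:300]=0;m[:,400:]=0
k=cv2.minAreaRect(cv2.findNonZero(m));print(k,[atz(p,"top",.01) for p in cv2.boxPoints(k)])
t=im[200:340,180:400];s=cv2.imread("pics/scene6.png")[180:330,180:400]
cv2.imwrite("pics/c8.png",np.vstack([cv2.resize(t,(440,280)),cv2.resize(s,(440,300))]))
E
```

```text
[ 0.3477 -0.1757  0.417 ]
lid_front [{'uv': [284.4, 275.2], 'conf': 0.93}] [{'uv': [280.7, 228.0], 'conf': 0.6}]
[ 0.5375 -0.0056  0.1507] 0.00012300723503782664
gate_edge [{'uv': [293.6, 309.3], 'conf': 0.97}] [{'uv': [279.9, 254.4], 'conf': 0.69}]
[ 0.4617 -0.0296  0.1183] 0.0032186046927686384
wedge_heel [{'uv': [351.1, 295.4], 'conf': 0.77}] [{'uv': [345.5, 289.1], 'conf': 0.76}]
[ 0.5216 -0.1739  0.0128] 0.0013051120369805642
wedge_tip [{'uv': [367.6, 249.6], 'conf': 0.93}] [{'uv': [364.5, 271.1], 'conf': 0.87}]
[ 0.6483 -0.2057  0.0023] 0.003521723242839138
chest [{'uv': [247.1, 284.1], 'conf': 0.79}] [{'uv': [241.9, 280.0], 'conf': 0.72}]
[ 0.5333  0.1016 -0.0078] 0.0016461824307971542
((358.4347229003906, 280.3162841796875), (12.101907730102539, 53.49566650390625), 18.004159927368164) [array([ 0.4983, -0.1569,  0.01  ]), array([ 0.6366, -0.1915,  0.01  ]), array([ 0.6289, -0.2225,  0.01  ]), array([ 0.4909, -0.1873,  0.01  ])]
```

View pics/c8.png

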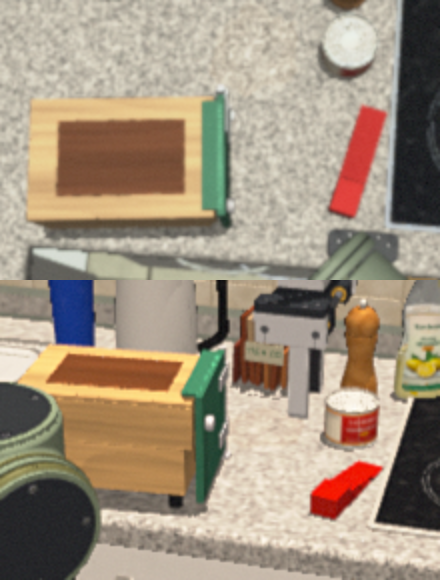

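The lid and gate are both shut. The wedge lies with its heel near (0.517,-0.177), pointing about -13° from world x.

Emit:
apply_moves:
  targets:
    - [[0,2,0],10.3,0]
    - [[0,4,0],20.6,0]
    - [[0,6,0],30.9,0]
    - [[0,8,0],41.2,0]
    - [[0,10,0],51.5,0]
    - [[0,12,0],61.8,0]
    - [[0,14,0],72.1,0]
    - [[-0.1,16,0],82.4,0]
    - [[-0.1,16.8,0],92.7,0]
    - [[-0.1,16.8,0],103,0]
    - [[-0.1,16.8,0],103,0]
    - [[-0.1,16.8,5],103,0]

```text
t: 41.2
ee_pos: [0.5195, -0.1761, 0.3708]
tool_rot: [0.002, 0.994, -0.112, 0.005]
force: [0.4, -0.3, -0.5]
width: 0.0941
finger_force: 0.0
```

```bash
python3 - <<'E'
from h import *
np.set_printoptions(precision=4,suppress=True)
o=arm.get_obs();print(o["ee_pos"],o["tool_rot"])
for c in("top","scene"): snap(c,c+"7")
for n in ("wedge_heel","wedge_tip"):
  a=arm.pinpoint(n,"top");b=arm.pinpoint(n,"scene");print(n,a[:1],b[:1])
  if a and b: print(*tri(a[0]["uv"],b[0]["uv"]))
E
```

```text
[ 0.5195 -0.1761  0.3708] [ 0.0021  0.9937 -0.1116  0.0054]
wedge_heel [{'uv': [353.8, 298.0], 'conf': 0.53}] [{'uv': [345.9, 287.5], 'conf': 0.66}]
[ 0.5135 -0.1785  0.0226] 0.001025129748215277
wedge_tip [{'uv': [243.5, 286.6], 'conf': 0.51}] [{'uv': [365.4, 271.7], 'conf': 0.84}]
[ 0.5176 -0.064   0.0887] 0.15931321277638918
```

Emit:
apply_moves:
  targets:
    - [[-0.2,0,4],0,0]
    - [[-0.2,0,8],0,0]
    - [[-0.2,0,12],0,0]
    - [[-0.2,0,14.5],0,0]
    - [[-0.2,0,15.5],0,0]
    - [[-0.2,0,15.5],0,0]
    - [[-0.2,0,15.5],0,0]

```text
t: 42.38
ee_pos: [0.5166, -0.1753, 0.2135]
tool_rot: [0.001, 0.994, -0.113, 0.002]
force: [-0.1, 0.5, -0.7]
width: 0.0939
finger_force: 0.0
```

Lower by another 0.9 cm and grip.

Emit:
apply_moves:
  targets:
    - [[0,0,0.5],0,0]
    - [[0,0,0.9],0,0]
    - [[0,0,0.9],0,0.5]
    - [[0,0,0.9],0,0.8]
    - [[0,0,0.9],0,0.8]
    - [[0,0,0.9],0,0.8]
    - [[0,0,0.9],0,0.8]
    - [[0,0,0.9],0,0.8]
    - [[0,0,0.9],0,0.8]
  grip_force: 30

```text
t: 43.5
ee_pos: [0.5156, -0.1749, 0.2027]
tool_rot: [0.0, 0.994, -0.113, -0.0]
force: [0.6, -0.6, -0.3]
width: 0.0356
finger_force: 29.8
```

Emit:
apply_moves:
  targets:
    - [[0,0,-1.5],0,0.8]
    - [[0,0,-3],0,0.8]
    - [[0.5,0.1,-3],-10,0.8]
    - [[1,0.2,-3],-20,0.8]
    - [[1.5,0.3,-3],-30,0.8]
    - [[2,0.4,-3],-40,0.8]
    - [[2.5,0.5,-3],-50,0.8]
    - [[3,0.6,-3],-60,0.8]
    - [[3.4,0.7,-3],-70,0.8]
    - [[3.4,0.7,-3],-80,0.8]
    - [[3.4,0.7,-3],-90,0.8]
    - [[3.4,0.7,-3],-100,0.8]

```text
t: 45.0
ee_pos: [0.5475, -0.1894, 0.234]
tool_rot: [0.001, 0.723, 0.69, 0.0]
force: [-0.5, 0.3, -1.2]
width: 0.0358
finger_force: 29.8
```

Emit:
apply_moves:
  targets:
    - [[0,0,0],-8,0.8]
    - [[0,0,0],-8,0.8]
    - [[0,0,0],-8,0.8]

```text
t: 45.38
ee_pos: [0.5473, -0.1893, 0.2334]
tool_rot: [0.0, 0.676, 0.737, 0.0]
force: [-0.2, 0.6, -0.9]
width: 0.0359
finger_force: 29.8
```

```bash
python3 - <<'E'
from h import *
np.set_printoptions(precision=4,suppress=True)
o=arm.get_obs();print(o["ee_pos"],o["tool_rot"])
for c in("top","scene"): snap(c,c+"8")
for n in ("wedge_heel","wedge_tip","gate_edge"):
  a=arm.pinpoint(n,"top");b=arm.pinpoint(n,"scene");print(n,a[:1],b[:1])
  if a and b: print(*tri(a[0]["uv"],b[0]["uv"]))
t=cv2.imread("pics/top8.png")[200:340,230:410];s=cv2.imread("pics/scene8.png")[180:330,200:400]
cv2.imwrite("pics/c9.png",np.hstack([cv2.resize(t,(386,300)),cv2.resize(s,(400,300))]))
E
```

```text
[ 0.5473 -0.1893  0.2334] [0.0005 0.6764 0.7365 0.0001]
wedge_heel [{'uv': [361.5, 282.8], 'conf': 0.69}] [{'uv': [357.6, 271.1], 'conf': 0.88}]
[ 0.5505 -0.1967  0.0513] 0.001854988163581867
wedge_tip [{'uv': [312.6, 284.0], 'conf': 0.51}] [{'uv': [305.1, 271.3], 'conf': 0.66}]
[ 0.5388 -0.0693  0.039 ] 0.0017335630649507382
gate_edge [{'uv': [296.1, 307.3], 'conf': 0.89}] [{'uv': [280.0, 253.0], 'conf': 0.81}]
[ 0.4657 -0.0321  0.1204] 0.00651043489089744
```

View pics/c9.png

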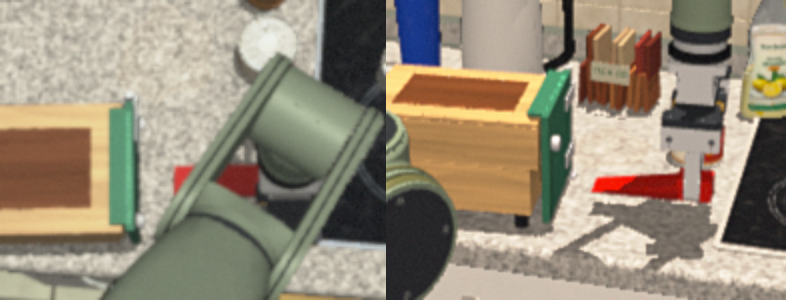

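The wedge is lined up, with its tip toward the gate centre. I'll lower it and slide it in.

Emit:
apply_moves:
  targets:
    - [[0,0,1.5],0,0.8]
    - [[0,0,2.5],0,0.8]
    - [[0,0,3],0,0.8]
    - [[0,0,3],0,0.8]
    - [[1.5,0,3],0,0.8]
    - [[3,0,3],0,0.8]
    - [[4.5,0,3],0,0.8]
    - [[6,0,3],0,0.8]
    - [[7.5,0,3],0,0.8]
    - [[8.5,0,3],0,0.8]
    - [[9,0,3],0,0.8]
    - [[9,0,3],0,0.8]

```text
t: 47.28
ee_pos: [0.5393, -0.099, 0.2026]
tool_rot: [-0.001, 0.676, 0.737, 0.0]
force: [-0.2, 0.9, 0.6]
width: 0.036
finger_force: 29.9
```

Emit:
apply_moves:
  targets:
    - [[0.3,0,0],0,0.8]
    - [[0.6,0,0],0,0.8]
    - [[0.9,0,0],0,0.8]
    - [[1.2,0,0],0,0.8]
    - [[1.5,0,0],0,0.8]
    - [[1.5,0,0],0,0.8]

```text
t: 48.02
ee_pos: [0.5381, -0.085, 0.2027]
tool_rot: [0.001, 0.675, 0.737, -0.0]
force: [0.2, -4.8, -1.3]
width: 0.0357
finger_force: 29.8
```

It starts to bind at 4.8 N. I'll release, go behind the heel with closed fingers, and tap.

Emit:
apply_moves:
  targets:
    - [[0,0,0],0,0.3]
    - [[0,0,0],0,0.3]
    - [[0,0,0],0,0.3]
    - [[0,0,0],0,0.3]
    - [[0,0,-4],0,0.3]
    - [[0,0,-7],0,0.5]
    - [[-4,0,-7],0,1]
    - [[-7,0,-7],0,1]
    - [[-7,0,-7],0,1]
    - [[-7,0,-7],0,1]
    - [[-7,0,-3],0,1]
    - [[-7,0,0.1],0,1]

```text
t: 49.52
ee_pos: [0.5438, -0.153, 0.2006]
tool_rot: [-0.0, 0.675, 0.738, 0.0]
force: [-0.9, 0.3, -0.2]
width: 0.0013
finger_force: 0.0
```

Emit:
apply_moves:
  targets:
    - [[0,0,0],0,1]
    - [[1,0,0],0,1]
    - [[2,0,0],0,1]
    - [[2.5,0,0],0,1]
    - [[3,0,0],0,1]
    - [[3.2,0,0],0,1]
    - [[3.4,0,0],0,1]
    - [[3.4,0,0],0,1]

```text
t: 50.52
ee_pos: [0.5411, -0.1206, 0.2017]
tool_rot: [0.0, 0.676, 0.737, -0.0]
force: [0.2, 0.0, 0.3]
width: 0.0004
finger_force: 0.0
```

Emit:
apply_moves:
  targets:
    - [[0.2,0,0],0,1]
    - [[0.4,0,0],0,1]
    - [[0.6,0,0],0,1]
    - [[0.8,0,0],0,1]
    - [[0.8,0,0],0,1]

```text
t: 51.15
ee_pos: [0.5413, -0.1169, 0.2023]
tool_rot: [0.005, 0.675, 0.738, -0.003]
force: [1.0, -17.9, -5.2]
width: 0.0003
finger_force: 8.5
```

Emit:
apply_moves:
  targets:
    - [[0.2,0,0],0,1]
    - [[0.4,0,0],0,1]
    - [[0.6,0,0],0,1]
    - [[0.6,0,0],0,1]

```text
t: 51.65
ee_pos: [0.5413, -0.1148, 0.2028]
tool_rot: [0.009, 0.675, 0.738, -0.006]
force: [0.1, -32.3, -8.1]
width: 0.0004
finger_force: 15.8
```

Emit:
apply_moves:
  targets:
    - [[0.2,0,0],0,1]
    - [[0.4,0,0],0,1]
    - [[0.6,0,0],0,1]
    - [[0.8,0,0],0,1]
    - [[0.8,0,0],0,1]

```text
t: 52.28
ee_pos: [0.5413, -0.112, 0.2034]
tool_rot: [0.014, 0.674, 0.739, -0.009]
force: [-0.8, -52.2, -13.4]
width: 0.0005
finger_force: 25.7
```

Emit:
apply_moves:
  targets:
    - [[0.2,0,0],0,1]
    - [[0.4,0,0],0,1]
    - [[0.4,0,0],0,1]
    - [[-0.5,0,0],0,1]
    - [[-1.5,0,0],0,1]
    - [[-4,0,0],0,1]
    - [[-6,0,0],0,1]
    - [[-6,0,-5],0,1]
    - [[-8,0,-11],0,1]
    - [[-12,0,-16],0,1]
    - [[-17,0,-20],0,1]
    - [[-22,0,-20],0,1]

```text
t: 53.78
ee_pos: [0.5594, -0.3193, 0.4073]
tool_rot: [0.005, 0.675, 0.738, 0.001]
force: [0.4, -0.3, 0.8]
width: 0.0003
finger_force: 0.0
```

```bash
python3 - <<'E'
from h import *
np.set_printoptions(precision=4,suppress=True)
o=arm.get_obs();print(o["t"],o["ee_pos"],o["force"])
for c in("top","scene"): snap(c,c+"9")
for n in ("wedge_heel","gate_edge","lid_front","cup","tin"):
  a=arm.pinpoint(n,"top");b=arm.pinpoint(n,"scene")
  if a and b: print(n,*tri(a[0]["uv"],b[0]["uv"]))
t=cv2.imread("pics/top9.png")[190:340,190:390];s=cv2.imread("pics/scene9.png")[180:330,200:400]
cv2.imwrite("pics/c10.png",np.hstack([cv2.resize(t,(400,300)),cv2.resize(s,(400,300))]))
E
```

```text
53.775 [ 0.5594 -0.3193  0.4073] [ 0.4349 -0.3099  0.7836]
wedge_heel [ 0.5302 -0.0837  0.021 ] 0.0009744695264686026
gate_edge [ 0.467  -0.0318  0.1176] 0.004331336449208796
lid_front [ 0.5386 -0.0029  0.1448] 0.0011365364683638207
cup [ 0.6895 -0.3267  0.0156] 0.0018103243210929696
tin [ 0.7154 -0.1584  0.0043] 0.0029400150179866857
```

View pics/c10.png

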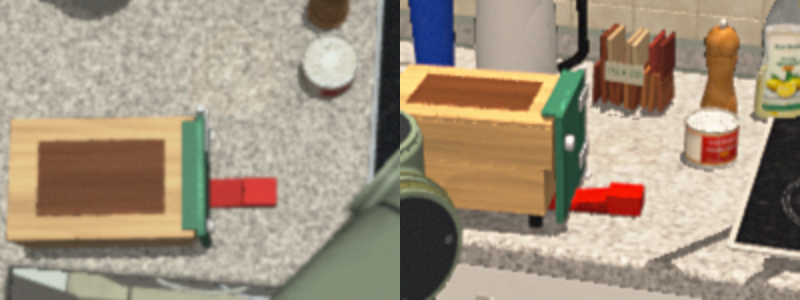

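The lid and gate are shut, and the wedge is jammed flat and square under the gate, its heel at crop (258,192). Cup and tin have not moved. I'll hand the job in.

```bash
python3 -c "
from rig import arm
print(arm.close_job())"
```

```text
the job is handed in; nothing more can be done
None
```

I handed the job in at about 54 s: the three jars stand upright in separate cells, the lid and gate are shut, the wedge is jammed under the gate (pushed with over 50 N), and the cup and tin were not touched; no verdict came back.

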